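# Sieve the tumbling chips from the deburred blanks

## Task

The sieve snapped onto the vibratory tub holds six small ceramic tumbling chips and three big aluminium hex blanks. Pinch the two sprung tabs on its handle together to free it, lift it and tilt it slotted end down over the tub until every chip has dropped through into the tub while the blanks stay in the sieve, then tip the blanks over its open lip into the parts box. Put the empty sieve back on the tub so that it snaps in again, let go, and leave the drill, screwdriver and abrasive discs where they lie.

Things in the scene. Friction and masses are not known exactly. Their poses are not given: they have to be found in the camera images.
- sieve: Loose bright steel sieve pan, 243 mm (own x) by 134 mm (y), 0.3 kg empty. Origin: middle of the underside; x towards the open pouring lip, z up. Floor 4 mm thick; no wall at the lip; side walls (inner faces y = +-64 mm) and slotted end wall reach z = 37 mm. Side flanges, z 20 to 24 mm, out to y = +-98 mm over x = +-115 mm, rest on the tub's rim; a fold at y = +-79 to 82 mm hangs to z = 6 mm. The load slides on it from 14 to 20 degrees of tilt.
- slots (a point): Middle of the slotted half, at sieve x = -62 mm on the floor's top face; axes as the sieve. From sieve x = -115 to -10 mm the floor is four round rods of 7 mm along x with five slots 20 mm wide: chips pass, blanks do not. A chip may lodge on a rod or on a blank until the sieve is shaken or eased back level; a wide sideways shake can throw chips onto the tub's rim.
- lip (a point): Middle of the edge of the open pouring lip, 125 mm from the sieve's centre along its x, on the floor's top face; axes as the sieve.
- handle (a point): Midpoint between the two black tabs, where to grip: 94 mm above the sieve's underside at its centre, axes as the sieve. The handle is a rigid bow: legs at y = +-87 mm, strap along y 10 mm thick (z 93 to 105 mm). Tabs 32 mm high (+-16 mm here), 40 mm long (y), one each side of the strap; outer faces 46 mm apart along x when free, 30 mm when pinched home.
- tab_lip_side (a joint): Travel in m of the tab on the lip's side (sieve's +x) towards the other: 0 = sprung out, its bolt (at the pan's +y side) fully out; 0.008 = pinched home, bolt drawn in by 14 mm. Spring 5 N at first, 15 N at the end. The sieve lifts off only while both tabs are pinched home; once off, the grip on the tabs carries it.
- tab_slot_side (a joint): The same for the tab on the slotted side (sieve's -x), which works the bolt at the pan's -y side.
- tub: Grey open tub of a vibratory separator, fixed to the bench: inside 298 mm (own x) by 172 mm (y), inner floor 36 mm and rim 125 mm above the bench. Origin: middle of its underside. The seated sieve's origin is at (0, 0, 105 mm) here, square to it, with 4 mm of play in x and y either way; it starts with its slotted end to the tub's -x and its lip to +x.
- keeper_left (a point): Keeper on the tub's +y side, axes as the tub; another mirrors it at -y. Point: on the rim, 125 mm above the bench, 109 mm from the tub's centre line. A steel bracket outside the rim, 36 mm long in x, from y = 100 to 121 mm, up to 151 mm above the bench; its roof holds down the sieve's bolt (16 mm wide), whose window is 26 mm wide in x.
- parts_box: Open grey plastic box, fixed to the bench, 220 mm (own x) by 200 mm (y) by 55 mm high outside, walls 5 mm. Origin: centre of its underside.
- blank1: Aluminium hexagonal blank with a 13 mm bore, 36 mm across flats, 26 mm thick, about 65 g. Origin: centre of its underside; z along its bore.
- blank2: Aluminium hexagonal blank with a 13 mm bore, 36 mm across flats, 26 mm thick, about 65 g. Origin: centre of its underside; z along its bore.
- blank3: Aluminium hexagonal blank with a 13 mm bore, 36 mm across flats, 26 mm thick, about 65 g. Origin: centre of its underside; z along its bore.
- chip1: White ceramic tumbling chip, cylinder of 15 mm diameter and 16 mm long, 10 g. Origin: centre of the end it stands on at the start; z along its axis.
- chip2: White ceramic tumbling chip, cylinder of 15 mm diameter and 16 mm long, 10 g. Origin: centre of the end it stands on at the start; z along its axis.
- chip3: White ceramic tumbling chip, cylinder of 15 mm diameter and 16 mm long, 10 g. Origin: centre of the end it stands on at the start; z along its axis.
- chip4: White ceramic tumbling chip, cylinder of 15 mm diameter and 16 mm long, 10 g. Origin: centre of the end it stands on at the start; z along its axis.
- chip5: White ceramic tumbling chip, cylinder of 15 mm diameter and 16 mm long, 10 g. Origin: centre of the end it stands on at the start; z along its axis.
- chip6: White ceramic tumbling chip, cylinder of 15 mm diameter and 16 mm long, 10 g. Origin: centre of the end it stands on at the start; z along its axis.
- drill: Cordless drill on its side, about 210 by 170 mm, 64 mm high; leave alone. Origin: underside, middle.
- screwdriver: Screwdriver with green handle, lying along its own x; leave alone.
- discs: Two black abrasive discs in a pile, 125 mm in diameter, 22 mm high, leave alone. Origin: middle of the underside.
There are look-alikes about, which are no part of the job. Leave any turquoise look-alike of the blank3 alone.

How it is judged:
On the way, in this order (a step that is already met when the one before it is completed fails the run):
1. the sieve, freed and off its seat, is tilted by at least 17 degrees above the tub, with the three blanks in it (angle between sieve's own z axis and vertical above 0.3 rad and horizontal distance between handle and tub below 0.2 m and z of sieve in the frame of tub above 0.125 m and x of blank1 in the frame of sieve between -0.125 and 0.125 m and y of blank1 in the frame of sieve between -0.068 and 0.068 m and z of blank1 in the frame of sieve between -0.005 and 0.07 m and x of blank2 in the frame of sieve between -0.125 and 0.125 m and y of blank2 in the frame of sieve between -0.068 and 0.068 m and z of blank2 in the frame of sieve between -0.005 and 0.07 m and x of blank3 in the frame of sieve between -0.125 and 0.125 m and y of blank3 in the frame of sieve between -0.068 and 0.068 m and z of blank3 in the frame of sieve between -0.005 and 0.07 m), for 0.1 s.
2. all six chips lie in the tub while all three blanks are still in the sieve (x of chip1 in the frame of tub between -0.149 and 0.149 m and y of chip1 in the frame of tub between -0.086 and 0.086 m and z of chip1 in the frame of tub between 0.03 and 0.085 m and x of chip2 in the frame of tub between -0.149 and 0.149 m and y of chip2 in the frame of tub between -0.086 and 0.086 m and z of chip2 in the frame of tub between 0.03 and 0.085 m and x of chip3 in the frame of tub between -0.149 and 0.149 m and y of chip3 in the frame of tub between -0.086 and 0.086 m and z of chip3 in the frame of tub between 0.03 and 0.085 m and x of chip4 in the frame of tub between -0.149 and 0.149 m and y of chip4 in the frame of tub between -0.086 and 0.086 m and z of chip4 in the frame of tub between 0.03 and 0.085 m and x of chip5 in the frame of tub between -0.149 and 0.149 m and y of chip5 in the frame of tub between -0.086 and 0.086 m and z of chip5 in the frame of tub between 0.03 and 0.085 m and x of chip6 in the frame of tub between -0.149 and 0.149 m and y of chip6 in the frame of tub between -0.086 and 0.086 m and z of chip6 in the frame of tub between 0.03 and 0.085 m and x of blank1 in the frame of sieve between -0.125 and 0.125 m and y of blank1 in the frame of sieve between -0.068 and 0.068 m and z of blank1 in the frame of sieve between -0.005 and 0.07 m and x of blank2 in the frame of sieve between -0.125 and 0.125 m and y of blank2 in the frame of sieve between -0.068 and 0.068 m and z of blank2 in the frame of sieve between -0.005 and 0.07 m and x of blank3 in the frame of sieve between -0.125 and 0.125 m and y of blank3 in the frame of sieve between -0.068 and 0.068 m and z of blank3 in the frame of sieve between -0.005 and 0.07 m), for 0.2 s.
3. all three blanks lie in the parts box (x of blank1 in the frame of parts_box between -0.108 and 0.108 m and y of blank1 in the frame of parts_box between -0.098 and 0.098 m and z of blank1 in the frame of parts_box between 0 and 0.07 m and x of blank2 in the frame of parts_box between -0.108 and 0.108 m and y of blank2 in the frame of parts_box between -0.098 and 0.098 m and z of blank2 in the frame of parts_box between 0 and 0.07 m and x of blank3 in the frame of parts_box between -0.108 and 0.108 m and y of blank3 in the frame of parts_box between -0.098 and 0.098 m and z of blank3 in the frame of parts_box between 0 and 0.07 m), for 0.2 s.
At the end, for the whole second after the job is handed in: All six chips lie in the tub and all three blanks in the parts box; the sieve is seated on the tub (origin within 7 mm in x and y and 3 mm in height of its seat, tilt under 0.04 rad), both tabs sprung out (under 2 mm of travel, so both bolts are under their keepers), and at rest (all of step 3 and x of chip1 in the frame of tub between -0.149 and 0.149 m and y of chip1 in the frame of tub between -0.086 and 0.086 m and z of chip1 in the frame of tub between 0.03 and 0.085 m and x of chip2 in the frame of tub between -0.149 and 0.149 m and y of chip2 in the frame of tub between -0.086 and 0.086 m and z of chip2 in the frame of tub between 0.03 and 0.085 m and x of chip3 in the frame of tub between -0.149 and 0.149 m and y of chip3 in the frame of tub between -0.086 and 0.086 m and z of chip3 in the frame of tub between 0.03 and 0.085 m and x of chip4 in the frame of tub between -0.149 and 0.149 m and y of chip4 in the frame of tub between -0.086 and 0.086 m and z of chip4 in the frame of tub between 0.03 and 0.085 m and x of chip5 in the frame of tub between -0.149 and 0.149 m and y of chip5 in the frame of tub between -0.086 and 0.086 m and z of chip5 in the frame of tub between 0.03 and 0.085 m and x of chip6 in the frame of tub between -0.149 and 0.149 m and y of chip6 in the frame of tub between -0.086 and 0.086 m and z of chip6 in the frame of tub between 0.03 and 0.085 m and x of sieve in the frame of tub between -0.007 and 0.007 m and y of sieve in the frame of tub between -0.007 and 0.007 m and z of sieve in the frame of tub between 0.102 and 0.108 m and angle between sieve's own z axis and vertical below 0.04 rad and value of joint each of tab_lip_side, tab_slot_side below 0.002 m and linear speed of sieve below 0.02 m/s); the robot touches nothing.
It fails at once if the drill is moved by more than 30 mm (distance of drill from where it was at the start of the episode above 0.03 m).
It fails at once if the screwdriver is moved by more than 30 mm (distance of screwdriver from where it was at the start of the episode above 0.03 m).
It fails at once if the discs is moved by more than 30 mm (distance of discs from where it was at the start of the episode above 0.03 m).
It also fails if it takes over 64 s, if anything falls off the work surface, if the arm or the gripper's body presses on something with over 40 N, if the wrist force passes 120 N, or if a joint passes its speed limit or range.

## Robot

A 7-joint arm with a two-finger parallel gripper is mounted at the origin on the work surface. World frame = base frame: x ahead of the robot, y to its left, z up, the work surface at z = 0. Lengths are in m, angles in rad, forces in N, time in s.
With the tool pointing down it reaches from about 0.35 to 0.9 m from the base axis. Payload 19.9 kg.
Tool frame: the origin (TCP) lies at the centre of the arm's flange, where the gripper is bolted on; the fingertips stand 199 mm ahead of it and the grasp point (between the pads) lies 180 mm ahead of it (bot.nose_length is the distance from the TCP to the fingertips, in m); z points along the fingers, y is the line along which they close (so a half turn about z gives the same grasp; the last joint's range is limited). The gripper opens to 94 mm and grips with 3 to 60 N. Pads are 16 mm wide; open, the fingers measure 119 mm over their backs; the gripper's body (75 mm by 177 mm) begins 78 mm behind the grasp point.
Start: joints at [-1.353, 0.417, -0.01, 1.614, 0.005, 1.111, -0.053], TCP at [0.161, 0.604, 0.405] pointing down, gripper open.
Joint ranges: [-2.81, 2.81], [-0.39, 2.02], [-1.27, 1.25], [0.06, 2.57], [-1.19, 4.33], [0.19, 2], [-2.82, 2.82]. Speed limits (rad/s): [1.89, 1.89, 2.39, 2.39, 3.01, 3.01, 3.01].

## Interface

Orientations are given as a unit quaternion [w, x, y, z].
In Python, from station import bot gives the robot as it stands. The module is installed in compiled form; this text tells all that it offers.
- The arm moves only by the tool jog_arm, never from a script. Its argument "motion" is a list of rows, each an object with "dr": the turn, a rotation vector about the tool's x, y, z in degrees, a list of three; "dp": the shift along the tool's x, y, z in m, a list of three; "hand": the closure, from -1 (fully open) to 1 (shut). In form: [{"dr": [ax, ay, az], "dp": [dx, dy, dz], "hand": hand}, ...]. A call has 1 to 20 rows; each row is the pose to reach, as a shift and turn from the pose commanded when the call began, along the tool's axes at that moment; what a row does not reach only later rows make up. A row lasts 1/8 s, in which the tool goes at most 62.5 mm and 10.7 degrees, less where a joint would pass 70% of its speed; a pose out of reach is approached as far as the arm can. A call with a gripper value outside its range is refused whole. The fingers move at their own pace and stop on an object; "newtons" is the grip in N (left out, the last holds). Time passes only in rows, so rows that repeat a pose let the fingers close. It gives the time, the measured TCP pose, the force, the opening and the grip force at its end, in the units of the state.
- bot.get_obs(): the state, without advancing time (a new reading comes with each control period).
- bot.capture(name): name is "scene" or "top" or "wrist"; returns a dict with "pixels" (420x560x3 uint8, red, green, blue), "vertical_fov" (degrees; the focal length in pixels is half the picture's height over the tangent of half this angle, whatever the lens; pixels are square), "cx", "cy" (the principal point, pixels), "position" and "orientation" of the camera in the world. Camera axes: x right, y down, z forward; pixel columns grow to the right and rows downward; lengths in m; the calibration is good to about 2 mm. A picture is of the moment at which its call begins. There is no depth.
- bot.hand_in(): hands the job in; it is judged then, once.
Trained networks look in the newest picture that a camera, given by its name, has taken for a name from the list of things; names that differ only in an ending like _2 or _b are one class to them, and where a whole thing is asked for, a point or a joint stands for the part that bears it (a point fixed in the world has none). Each returns a list of dicts, best first, with "score" (0 to 1); they miss things now and then, are a little off and sometimes report something else, mostly with a low value. They report only what shows in the picture. A call takes as long as a camera call. They do not tell look-alikes from the thing itself.
- bot.look_for(label, camera): "box" ([left, top, width, height] in pixels, round what is visible of it).
- bot.outline_of(label, camera): "region" (420x560 bool, what is visible of it) and "box" ([left, top, width, height] in pixels, round what is visible of it).
- bot.pinpoint(label, camera): "position" ([column, row] in pixels: a listed point, or the origin of a listed thing).
The state is a dict: "time_s": time; "joints": joint angles; "dq": joint speeds; "joint_efforts": joint torques, N m; "eef_pos": TCP position; "eef_rot": TCP orientation; "wrist_force": force on the tool from outside, world axes, zero at the start; "ft_torque": the same for the moment, N m; "opening": finger opening in m; "gripper_force": force on a finger pad.
Only numpy, scipy, OpenCV 4.12 (cv2) and the standard library are available. Lean on these libraries where they do the work, as an engineer would, in place of code of your own. Each camera call takes 0.05 s, during which the arm holds its last target. There are 200 camera calls.

## Working session

There is one attempt and no reset: what is moved stays moved. The work goes in short steps, Python scripts to look and compute and a tool call to move; the robot and the scene stay as the last step left them, time stands still between calls to the robot, and variables do not carry over. Pictures are saved under pics/ and viewed, at most 10 in all, crops included, and the job is handed in when it is done.

Besides the shell and the picture viewer there is one more tool, called after ">>>" by a JSON object that holds its "fn" and its "kwargs". jog_arm: Moves the arm, as the interface text tells. Its arguments: {"type":"object","properties":{"motion":{"type":"array"},"newtons":{"type":"number"}},"required":["motion"]}

```bash
mkdir -p pics; cat > h.py <<'E'
import numpy as np, cv2
from scipy.spatial.transform import Rotation as R
from station import bot
def rot(q): return R.from_quat([q[1],q[2],q[3],q[0]])
def cap(n,f=None):
    c=bot.capture(n)
    if f: cv2.imwrite('pics/'+f,c['pixels'][:,:,::-1])
    return c
def ray(c,p):
    f=210/np.tan(np.radians(c['vertical_fov'])/2)
    d=rot(c['orientation']).apply([(p[0]-c['cx'])/f,(p[1]-c['cy'])/f,1.])
    return np.array(c['position']),d
def at(c,p,z):
    o,d=ray(c,p); return o+d*(z-o[2])/d[2]
def proj(c,P):
    f=210/np.tan(np.radians(c['vertical_fov'])/2)
    v=rot(c['orientation']).inv().apply(np.array(P)-c['position'])
    return [c['cx']+f*v[0]/v[2],c['cy']+f*v[1]/v[2]]
E
python3 - <<'E'
from h import *
o=bot.get_obs();print(o['time_s'],o['eef_pos'],o['eef_rot'],rot(o['eef_rot']).as_matrix().round(3))
Z=dict(handle=.199,slots=.109,lip=.109,keeper_left=.125,tub=0,parts_box=0,sieve=.105,drill=0,discs=0,screwdriver=.015,blank1=.109,chip1=.109)
for n in('top','scene'):
    c=cap(n,n+'0.png');print(n,np.round(c['position'],3),c['vertical_fov'],c['cx'],c['cy'])
    for l,z in Z.items():
        for r in bot.pinpoint(l,n)[:7]: print(l,round(r['score'],2),np.round(r['position'],1),at(c,r['position'],z).round(3))
E
```

```text
0.0 [0.16050176 0.60390061 0.40404367] [-3.28478250e-05  1.29534938e-01  9.91574680e-01 -5.93330464e-04] [[-0.966  0.257 -0.   ]
 [ 0.257  0.966 -0.001]
 [-0.    -0.001 -1.   ]]
top [4.010e-01 1.000e-03 1.575e+00] 48.879622797410285 289.5320067966273 202.41585937380154
handle 0.82 [363.  196.9] [ 0.6   -0.2    0.199]
slots 0.98 [350.  222.3] [ 0.531 -0.17   0.109]
slots 0.56 [350.4 208.1] [ 0.577 -0.172  0.109]
lip 0.71 [366.7 165.6] [ 0.715 -0.228  0.109]
keeper_left 0.88 [320.7 195.7] [ 0.615 -0.077  0.125]
tub 0.81 [348.4 206. ] [ 0.597 -0.178  0.   ]
parts_box 0.88 [245.2 219.5] [0.552 0.175 0.   ]
sieve 0.84 [357.8 204. ] [ 0.59  -0.197  0.105]
sieve 0.63 [362.8 171.2] [ 0.697 -0.215  0.105]
sieve 0.44 [364.2 197.1] [ 0.613 -0.218  0.105]
drill 0.93 [443.8 217.4] [ 0.557 -0.502  0.   ]
discs 0.69 [160.8 266.3] [0.394 0.46  0.   ]
screwdriver 0.73 [441.7 217.7] [ 0.554 -0.49   0.015]
screwdriver 0.6 [148.5 204.7] [0.603 0.505 0.015]
blank1 0.69 [344.8 182.6] [ 0.659 -0.156  0.109]
blank1 0.66 [298.1 145.9] [ 0.781 -0.007  0.109]
blank1 0.63 [370.4 204. ] [ 0.59  -0.236  0.109]
bl
[... 829 characters left out ...]
2] [0.397 0.468 0.   ]
discs 0.25 [216.3 303.7] [ 0.62 -0.22  0.  ]
screwdriver 0.65 [371.1 172.3] [0.633 0.473 0.015]
blank1 0.81 [240.1 274.5] [ 0.658 -0.162  0.109]
blank1 0.77 [314.8 292.7] [ 0.835 -0.076  0.109]
blank1 0.71 [298.  269.1] [ 0.757 -0.048  0.109]
blank1 0.64 [208.2 293.3] [ 0.64  -0.257  0.109]
blank1 0.58 [202.3 277.2] [ 0.593 -0.233  0.109]
blank1 0.48 [196.4 364.6] [ 0.762 -0.407  0.109]
chip1 0.57 [231.1 261. ] [ 0.61  -0.146  0.109]
chip1 0.55 [217.6 302.2] [ 0.677 -0.259  0.109]
chip1 0.54 [221.1 283.4] [ 0.642 -0.214  0.109]
chip1 0.51 [233.2 294.3] [ 0.688 -0.217  0.109]
chip1 0.46 [244.3 286.4] [ 0.692 -0.181  0.109]
chip1 0.37 [214.2 274. ] [ 0.608 -0.205  0.109]
```

```bash
python3 - <<'E'
import cv2
a=cv2.imread('pics/top0.png');b=cv2.imread('pics/scene0.png')
A=cv2.resize(a[120:300,120:500],None,fx=2.1,fy=2.1,interpolation=2);cv2.imwrite('pics/a.png',A)
B=cv2.resize(b[120:400,80:420],None,fx=2.1,fy=2.1,interpolation=2);cv2.imwrite('pics/b.png',B)
E
```

```text
(no output)
```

View pics/a.png

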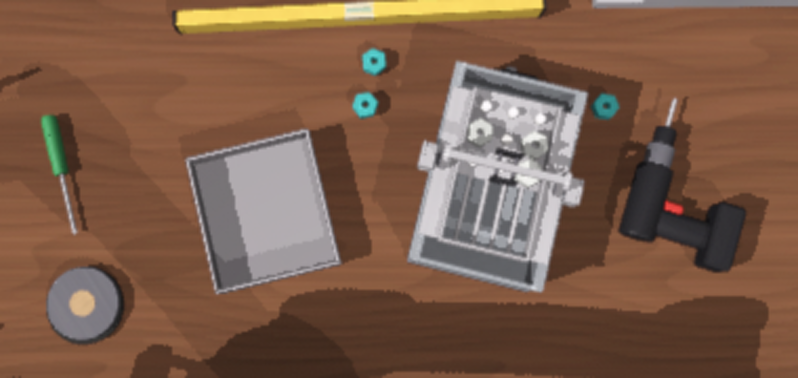

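View pics/b.png

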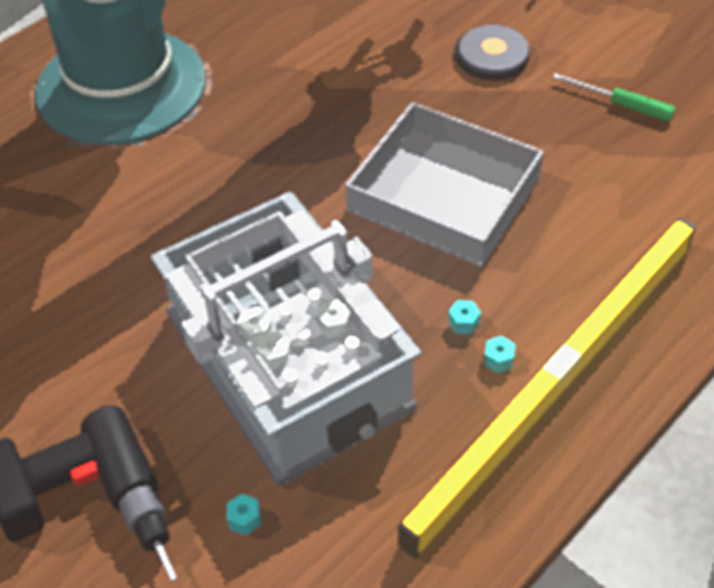

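The top crop shows the tub with the sieve at (360,205) in full pixels, its lip pointing up the picture. The box is at (245,220), the discs, screwdriver and drill lie well off to the sides, and the turquoise look-alikes lie on the bench. The scene view confirms that the slotted end is nearest the robot.

```bash
cat >> h.py <<'E'
def rel(P,yaw_deg,tilt_deg=0):
    """TCP shift+turn in tool axes so that the grasp point is at P, tool y = sieve x at yaw; tilt>0: slotted end down"""
    o=bot.get_obs(); M=rot(o['eef_rot']); a=np.radians(yaw_deg)
    y=np.array([np.cos(a),np.sin(a),0]); z=np.array([0,0,-1.]); x=np.cross(y,z)
    T=R.from_matrix(np.c_[x,y,z])
    T=T*R.from_euler('x',tilt_deg,degrees=True)
    p=np.array(P)-.18*T.apply([0,0,1])
    dr=(M.inv()*T).as_rotvec(degrees=True); dp=M.inv().apply(p-o['eef_pos'])
    print('dr',dr.round(1),'dp',dp.round(4),'tcp',p.round(3)); return T
E
python3 - <<'E'
from h import *
c=cap('top')
def quad(ps,z):
    P=np.array([at(c,np.array(p)/2.1+120-.25,z)[:2] for p in ps])
    print(P.round(3).tolist(),P.mean(0).round(4)); 
    d=(P[0]+P[1]-P[2]-P[3])/2; e=(P[0]+P[3]-P[1]-P[2])/2
    print('len',np.linalg.norm(d),np.linalg.norm(e),'yaw',np.degrees(np.arctan2(d[1],d[0])),np.degrees(np.arctan2(-e[0],e[1])))
quad([(461,62),(586,95),(543,291),(410,262)],.125)
quad([(187,158),(307,131),(341,263),(217,293)],.055)
T=rel([.595,-.19,.30],-13.5);print(T.as_matrix().round(2))
E
```

```text
[[0.765, -0.139], [0.713, -0.327], [0.417, -0.254], [0.461, -0.058]] [ 0.5891 -0.1943]
len 0.3097222054801917 0.19838890563362843 yaw -14.425592502085653 -13.991671768922457
[[0.629, 0.292], [0.672, 0.101], [0.462, 0.047], [0.417, 0.241]] [0.5451 0.1702]
len 0.217664277044975 0.19696610072839266 yaw 13.990963842804726 12.983508057742563
dr [-0.   0.  88.6] dp [-0.6239 -0.6557 -0.0753] tcp [ 0.595 -0.19   0.48 ]
[[ 0.23  0.97  0.  ]
 [ 0.97 -0.23  0.  ]
 [ 0.    0.   -1.  ]]
```

>>> {"fn": "jog_arm", "kwargs": {"motion": [{"dr": [0, 0, 8], "dp": [-0.05, -0.055, -0.01], "hand": -1}, {"dr": [0, 0, 16], "dp": [-0.1, -0.11, -0.02], "hand": -1}, {"dr": [0, 0, 24], "dp": [-0.15, -0.165, -0.03], "hand": -1}, {"dr": [0, 0, 32], "dp": [-0.2, -0.22, -0.04], "hand": -1}, {"dr": [0, 0, 40], "dp": [-0.25, -0.275, -0.05], "hand": -1}, {"dr": [0, 0, 48], "dp": [-0.3, -0.33, -0.06], "hand": -1}, {"dr": [0, 0, 56], "dp": [-0.35, -0.385, -0.07], "hand": -1}, {"dr": [0, 0, 64], "dp": [-0.4, -0.44, -0.075], "hand": -1}, {"dr": [0, 0, 72], "dp": [-0.45, -0.495, -0.075], "hand": -1}, {"dr": [0, 0, 80], "dp": [-0.5, -0.55, -0.075], "hand": -1}, {"dr": [0, 0, 89], "dp": [-0.56, -0.605, -0.075], "hand": -1}, {"dr": [0, 0, 89], "dp": [-0.624, -0.656, -0.075], "hand": -1}, {"dr": [0, 0, 89], "dp": [-0.624, -0.656, -0.075], "hand": -1}, {"dr": [0, 0, 89], "dp": [-0.624, -0.656, -0.075], "hand": -1}, {"dr": [0, 0, 89], "dp": [-0.624, -0.656, -0.075], "hand": -1}]}}

```text
time_s: 3.22
eef_pos: [0.5959, -0.1929, 0.4793]
eef_rot: [0.0, 0.788, 0.616, -0.001]
wrist_force: [1.1, -0.3, 0.3]
opening: 0.0938
gripper_force: 0.0
```

```bash
python3 - <<'E'
from h import *
o=bot.get_obs();print(o['time_s'],o['eef_pos'],o['joints'],o['wrist_force'])
c=cap('wrist','w1.png');print(c['position'],c['vertical_fov'],c['cx'],c['cy'])
for l,z in dict(handle=.199,keeper_left=.125,tub=0,sieve=.105,lip=.109,slots=.109,tab_lip_side=.2,tab_slot_side=.2).items():
    for r in bot.pinpoint(l,'wrist')[:2]: print(l,round(r['score'],2),np.round(r['position'],1),at(c,r['position'],z).round(4))
rel([.592,-.192,.199],-14)
E
```

```text
3.225 [ 0.59591992 -0.19285486  0.4792653 ] [-0.27669113  0.44399082  0.75528435  1.53855938 -0.3107874   1.28329839
  0.27481534] [ 1.10803886 -0.31790338  0.32497127]
[ 0.61605464 -0.11945754  0.45879724] 71.02272410491308 281.5271949154007 209.5540669091039
handle 0.74 [277.  216.7] [ 0.5932 -0.1936  0.199 ]
tub 0.55 [277.5 179.1] [ 0.5916 -0.1909  0.    ]
tub 0.33 [355.  191.6] [ 0.7061 -0.2402  0.    ]
sieve 0.92 [278.6 195.7] [ 0.5934 -0.1948  0.105 ]
sieve 0.7 [277.4 179.8] [ 0.5968 -0.1753  0.105 ]
lip 0.72 [378.3 195. ] [ 0.7114 -0.2225  0.109 ]
slots 0.59 [225.7 192.9] [ 0.5323 -0.175   0.109 ]Traceback (most recent call last):
  File "<stdin>", line 5, in <module>
ValueError: it knows: blank, chip, discs, drill, handle, keeper_left, lip, parts_box, screwdriver, sieve, slots, tub
```

View pics/w1.png

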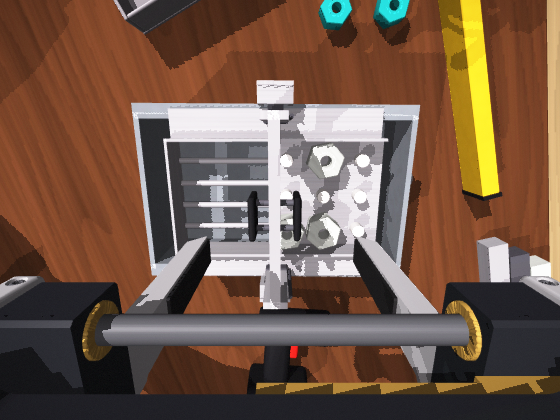

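The wrist picture shows the strap near column 275 with the tabs at (253,215) and (297,215) between the fingers. The rods are to the left and the three blanks and the chips to the right. Now I descend and pinch.

>>> {"fn": "jog_arm", "kwargs": {"motion": [{"dr": [0, 0, 0], "dp": [-0.0015, -0.003, 0.03], "hand": -1}, {"dr": [0, 0, 0], "dp": [-0.0015, -0.003, 0.06], "hand": -1}, {"dr": [0, 0, 0], "dp": [-0.0015, -0.003, 0.085], "hand": -1}, {"dr": [0, 0, 0], "dp": [-0.0015, -0.003, 0.1], "hand": -1}, {"dr": [0, 0, 0], "dp": [-0.0015, -0.003, 0.1], "hand": -1}, {"dr": [0, 0, 0], "dp": [-0.0015, -0.003, 0.1], "hand": 1}, {"dr": [0, 0, 0], "dp": [-0.0015, -0.003, 0.1], "hand": 1}, {"dr": [0, 0, 0], "dp": [-0.0015, -0.003, 0.1], "hand": 1}, {"dr": [0, 0, 0], "dp": [-0.0015, -0.003, 0.1], "hand": 1}, {"dr": [0, 0, 0], "dp": [-0.0015, -0.003, 0.1], "hand": 1}, {"dr": [0, 0, 0], "dp": [-0.0015, -0.003, 0.1], "hand": 1}, {"dr": [0, 0, 0], "dp": [-0.0015, -0.003, 0.1], "hand": 1}], "newtons": 55}}

```text
time_s: 5.08
eef_pos: [0.5918, -0.191, 0.3797]
eef_rot: [0.0, 0.787, 0.616, -0.0]
wrist_force: [0.2, -0.8, -0.3]
opening: 0.0294
gripper_force: 55.0
```

>>> {"fn": "jog_arm", "kwargs": {"motion": [{"dr": [0, 0, 0], "dp": [0, 0, -0.008], "hand": 1}, {"dr": [0, 0, 0], "dp": [0, 0, -0.02], "hand": 1}, {"dr": [0, 0, 0], "dp": [0, 0, -0.04], "hand": 1}, {"dr": [0, 0, 0], "dp": [0, 0, -0.065], "hand": 1}, {"dr": [0, 0, 0], "dp": [0, 0, -0.085], "hand": 1}, {"dr": [0, 0, 0], "dp": [0, 0, -0.09], "hand": 1}, {"dr": [0, 0, 0], "dp": [0, 0, -0.09], "hand": 1}]}}

```text
time_s: 5.95
eef_pos: [0.5917, -0.1909, 0.4699]
eef_rot: [0.0, 0.787, 0.616, 0.0]
wrist_force: [1.2, 0.8, -6.4]
opening: 0.0292
gripper_force: 55.0
```

```bash
python3 - <<'E'
from h import *
for t in(10,20,24,28,32):T=rel([.592,-.191,.289],-14,t)
print(T.as_matrix().round(2)) # z.x>0 wanted: fingers forward
print(bot.get_obs()['joints'])
E
```

```text
dr [10.   0.   0.1] dp [-0.      0.0315  0.0036] tcp [ 0.622 -0.199  0.466]
dr [20.   0.   0.1] dp [-0.0001  0.0618  0.0117] tcp [ 0.652 -0.206  0.458]
dr [24.   0.   0.1] dp [-0.0001  0.0735  0.0164] tcp [ 0.663 -0.209  0.453]
dr [28.   0.   0.1] dp [-0.0002  0.0848  0.022 ] tcp [ 0.674 -0.211  0.448]
dr [32.   0.   0.1] dp [-0.0002  0.0957  0.0282] tcp [ 0.685 -0.214  0.442]
[[ 0.24  0.82 -0.51]
 [ 0.97 -0.21  0.13]
 [ 0.   -0.53 -0.85]]
[-0.28136177  0.44098633  0.7534445   1.56358595 -0.31179093  1.26086279
  0.27773066]
```

>>> {"fn": "jog_arm", "kwargs": {"motion": [{"dr": [-4, 0, 0], "dp": [0, -0.0126, 0.0005], "hand": 1}, {"dr": [-8, 0, 0], "dp": [0, -0.025, 0.002], "hand": 1}, {"dr": [-12, 0, 0], "dp": [0, -0.0375, 0.004], "hand": 1}, {"dr": [-15, 0, 0], "dp": [0, -0.0466, 0.006], "hand": 1}, {"dr": [-18, 0, 0], "dp": [0, -0.0556, 0.0088], "hand": 1}, {"dr": [-20, 0, 0], "dp": [0, -0.0616, 0.011], "hand": 1}, {"dr": [-22, 0, 0], "dp": [0, -0.0674, 0.013], "hand": 1}, {"dr": [-24, 0, 0], "dp": [0, -0.0732, 0.0156], "hand": 1}, {"dr": [-24, 0, 0], "dp": [0, -0.0732, 0.0156], "hand": 1}, {"dr": [-24, 0, 0], "dp": [0, -0.0732, 0.0156], "hand": 1}, {"dr": [-26, 0, 0], "dp": [0, -0.079, 0.018], "hand": 1}, {"dr": [-28, 0, 0], "dp": [0, -0.0845, 0.021], "hand": 1}, {"dr": [-28, 0, 0], "dp": [0, -0.0845, 0.021], "hand": 1}, {"dr": [-28, 0, 0], "dp": [0, -0.0845, 0.021], "hand": 1}, {"dr": [-28, 0, 0], "dp": [0, -0.0845, 0.021], "hand": 1}, {"dr": [-28, 0, 0], "dp": [0, -0.0845, 0.021], "hand": 1}]}}

```text
time_s: 7.95
eef_pos: [0.5099, -0.1707, 0.4487]
eef_rot: [0.19, 0.764, 0.598, 0.149]
wrist_force: [0.0, -0.5, -4.0]
opening: 0.0294
gripper_force: 55.0
```

```bash
cat > see.py <<'E'
from h import *
import sys
tag=sys.argv[1]
o=bot.get_obs();M=rot(o['eef_rot'])
g=o['eef_pos']+M.apply([0,0,.18])
S=R.from_matrix(M.as_matrix()@np.array([[0,1,0],[1,0,0],[0,0,-1.]]))  # sieve axes: x=tool y, y=tool x, z=-tool z
print(o['time_s'],'tilt',np.degrees(np.arccos(S.as_matrix()[2,2])),'grasp',g.round(4),'f',np.round(o['wrist_force'],1),'open',o['opening'])
print('joints',np.round(o['joints'],2))
def sv(c,p,z=.004):
    oo,d=ray(c,p); a=S.inv().apply(oo-g)+[0,0,.094]; b=S.inv().apply(d); return a+b*(z-a[2])/b[2]
tc=np.array([.592,-.192]);a=np.radians(-14)
def tub(P): v=P[:2]-tc; return np.array([v[0]*np.cos(a)+v[1]*np.sin(a),-v[0]*np.sin(a)+v[1]*np.cos(a)])
for n in('wrist','top','scene'):
    c=cap(n,f'{n}_{tag}.png')
    for l in('blank1','chip1'):
        for r in bot.pinpoint(l,n)[:10]:
            if r['score']>.25: print(n,l,round(r['score'],2),np.round(r['position']).astype(int),'sieve',sv(c,r['position']).round(3)[:2],'tubfloor',tub(at(c,r['position'],.04)).round(3))
E
python3 see.py 2
python3 - <<'E'
import cv2,numpy as np
w=cv2.imread('pics/wrist_2.png');s=cv2.imread('pics/scene_2.png')[180:360,120:320]
t=cv2.imread('pics/top_2.png')[130:270,290:430]
S=cv2.resize(s,(400,360),interpolation=2);T=cv2.resize(t,(360,360),interpolation=2)
cv2.imwrite('pics/m2.png',cv2.resize(np.vstack([np.hstack([S,T]),cv2.copyMakeBorder(w[0:300],0,0,100,100,0)]),None,fx=.9,fy=.9))
E
```

```text
7.95 tilt 27.985761443136866 grasp [ 0.5919 -0.1911  0.2898] f [ 0.  -0.5 -4. ] open 0.029400588929377827
joints [-0.45  0.14  0.79  1.96 -0.24  0.6   0.23]
wrist blank1 0.94 [180 259] sieve [-0.092 -0.038] tubfloor [-0.023 -0.092]
wrist blank1 0.9 [278  21] sieve [-0.001  0.155] tubfloor [0.129 0.216]
wrist blank1 0.83 [223 263] sieve [-0.053 -0.043] tubfloor [ 0.037 -0.112]
wrist blank1 0.65 [171 176] sieve [-0.092  0.038] tubfloor [-0.023  0.02 ]
wrist blank1 0.6 [231  16] sieve [-0.036  0.157] tubfloor [0.064 0.211]
wrist chip1 0.67 [ 74 206] sieve [-0.18   0.012] tubfloor [-0.13  -0.006]
wrist chip1 0.42 [158 197] sieve [-0.106  0.02 ] tubfloor [-0.041 -0.004]
top blank1 0.69 [339 207] sieve [-0.085  0.055] tubfloor [-0.014  0.048]
top blank1 0.55 [298 148] sieve [0.065 0.214] tubfloor [0.149 0.227]
top blank1 0.54 [293 171] sieve [-0.008  0.216] tubfloor [0.067 0.226]
top blank1 0.44 [408 171] sieve [ 0.073 -0.112] tubfloor [ 0.159 -0.15 ]
top chip1 0.29 [244 221] sieve [-0.206  0.335] tubfloor [-0.136  0.345]
scene blank1 0.77 [299 273] sieve [0.253 0.069] tubfloor [0.097 0.205]
scene blank1 0.76 [314 288] sieve [0.329 0.057] tubfloor [0.161 0.211]
scene blank1 0.67 [196 256] sieve [-0.045 -0.045] tubfloor [-0.11 -0.  ]
scene blank1 0.67 [195 364] sieve [ 0.349 -0.215] tubfloor [ 0.179 -0.159]
scene blank1 0.61 [189 251] sieve [-0.089 -0.045] tubfloor [-0.136 -0.007]
scene blank1 0.49 [220 237] sieve [-0.086  0.042] tubfloor [-0.135  0.091]
scene chip1 0.39 [291 210] sieve [-0.04   0.237] tubfloor [-0.108  0.323]
```

View pics/m2.png

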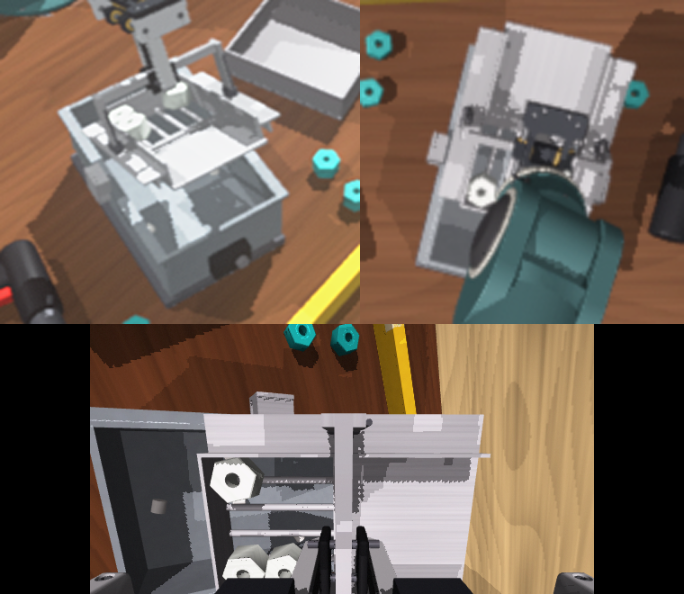

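The composite shows all three blanks against the slotted end, at wrist pixels (180,259), (223,263) and (171,176). One chip is on the tub floor, and something pale near (158,197) may be a lodged chip. I'll shake gently along x and z and ease it towards level.

>>> {"fn": "jog_arm", "kwargs": {"motion": [{"dr": [0, 0, 0], "dp": [0, 0.006, -0.012], "hand": 1}, {"dr": [0, 0, 0], "dp": [0, -0.006, 0.002], "hand": 1}, {"dr": [0, 0, 0], "dp": [0, 0.006, -0.012], "hand": 1}, {"dr": [0, 0, 0], "dp": [0, -0.006, 0.002], "hand": 1}, {"dr": [8, 0, 0], "dp": [0, 0.025, 0.002], "hand": 1}, {"dr": [16, 0, 0], "dp": [0, 0.05, 0.007], "hand": 1}, {"dr": [22, 0, 0], "dp": [0, 0.067, 0.013], "hand": 1}, {"dr": [22, 0, 0], "dp": [0, 0.072, 0.003], "hand": 1}, {"dr": [22, 0, 0], "dp": [0, 0.062, 0.013], "hand": 1}, {"dr": [22, 0, 0], "dp": [0, 0.072, 0.003], "hand": 1}, {"dr": [22, 0, 0], "dp": [0, 0.062, 0.013], "hand": 1}, {"dr": [22, 0, 0], "dp": [0, 0.067, 0.013], "hand": 1}, {"dr": [12, 0, 0], "dp": [0, 0.037, 0.004], "hand": 1}, {"dr": [4, 0, 0], "dp": [0, 0.0126, 0], "hand": 1}, {"dr": [0, 0, 0], "dp": [0, 0, 0], "hand": 1}, {"dr": [0, 0, 0], "dp": [0, 0, 0], "hand": 1}, {"dr": [0, 0, 0], "dp": [0, 0, 0], "hand": 1}]}}

```text
time_s: 10.52
eef_pos: [0.5104, -0.1708, 0.4491]
eef_rot: [0.19, 0.764, 0.598, 0.149]
wrist_force: [-0.3, 0.5, -5.2]
opening: 0.0294
gripper_force: 55.0
```

```bash
python3 see.py 3
python3 - <<'E'
import cv2,numpy as np
w=cv2.imread('pics/wrist_3.png')[80:330,0:360];s=cv2.imread('pics/scene_3.png')[200:350,130:290]
W=cv2.resize(w,None,fx=1.7,fy=1.7,interpolation=2)[:, :560]; S=cv2.resize(s,None,fx=1.45,fy=2.0*1.41667/2,interpolation=2)
S=cv2.resize(s,(240,425),interpolation=2)
cv2.imwrite('pics/m3.png',np.hstack([W[:425],S]))
E
```

```text
10.525 tilt 27.931378929334336 grasp [ 0.5922 -0.191   0.2901] f [-0.3  0.5 -5.2] open 0.02936323729220202
joints [-0.47  0.14  0.81  1.96 -0.24  0.61  0.24]
wrist blank1 0.96 [228  13] sieve [-0.038  0.16 ] tubfloor [0.061 0.214]
wrist blank1 0.89 [174 256] sieve [-0.097 -0.035] tubfloor [-0.029 -0.087]
wrist blank1 0.86 [280  21] sieve [0.    0.155] tubfloor [0.131 0.217]
wrist blank1 0.59 [218 264] sieve [-0.057 -0.043] tubfloor [ 0.03  -0.112]
wrist blank1 0.59 [167 173] sieve [-0.095  0.041] tubfloor [-0.027  0.025]
wrist chip1 0.62 [236 236] sieve [-0.04  -0.016] tubfloor [ 0.059 -0.074]
wrist chip1 0.61 [154 145] sieve [-0.104  0.064] tubfloor [-0.039  0.059]
wrist chip1 0.57 [ 73 205] sieve [-0.18   0.013] tubfloor [-0.13  -0.005]
wrist chip1 0.44 [161 197] sieve [-0.103  0.02 ] tubfloor [-0.038 -0.005]
wrist chip1 0.29 [185 187] sieve [-0.081  0.029] tubfloor [-0.007  0.006]
top blank1 0.52 [406 173] sieve [ 0.065 -0.111] tubfloor [ 0.15  -0.147]
top blank1 0.44 [344 208] sieve [-0.086  0.039] tubfloor [-0.016  0.031]
top blank1 0.42 [301 147] sieve [0.07  0.208] tubfloor [0.155 0.22 ]
top blank1 0.39 [294 171] sieve [-0.008  0.213] tubfloor [0.067 0.223]
top chip1 0.7 [443 218] sieve [-0.042 -0.255] tubfloor [ 0.031 -0.297]
scene blank1 0.69 [315 292] sieve [0.342 0.05 ] tubfloor [0.172 0.205]
scene blank1 0.68 [220 237] sieve [-0.084  0.043] tubfloor [-0.134  0.092]
scene blank1 0.62 [193 255] sieve [-0.06  -0.047] tubfloor [-0.12  -0.005]
scene blank1 0.61 [316 148] sieve [-0.404  0.573] tubfloor [-0.299  0.559]
scene blank1 0.55 [197 365] sieve [ 0.354 -0.213] tubfloor [ 0.184 -0.156]
scene blank1 0.37 [193 253] sieve [-0.068 -0.043] tubfloor [-0.124 -0.001]
```

View pics/m3.png

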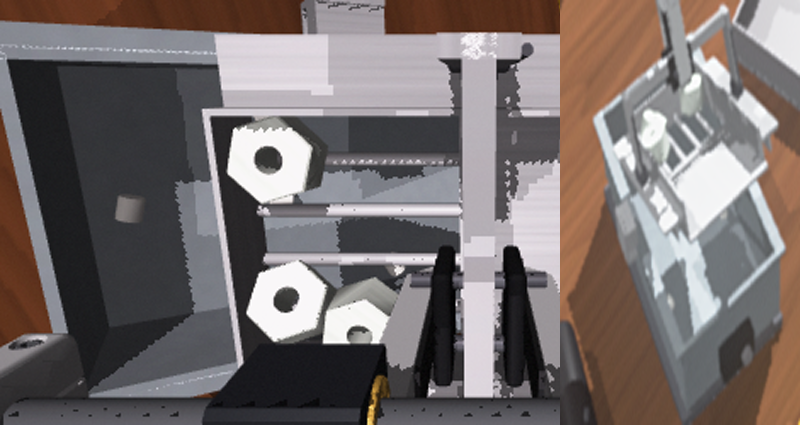

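The wrist crop shows three blanks, clear rods and one chip on the tub floor at (76,203). The bright spot at (234,236) didn't move in the shake, so it's probably a chip on the floor seen through a slot. I'll shake once more with a small sideways part, then bring it near level.

>>> {"fn": "jog_arm", "kwargs": {"motion": [{"dr": [-5, 0, 0], "dp": [0, -0.016, -0.01], "hand": 1}, {"dr": [-5, 0, 0], "dp": [0.005, -0.01, 0.002], "hand": 1}, {"dr": [-5, 0, 0], "dp": [-0.005, -0.022, -0.01], "hand": 1}, {"dr": [-5, 0, 0], "dp": [0.005, -0.01, 0.002], "hand": 1}, {"dr": [-5, 0, 0], "dp": [-0.005, -0.022, -0.01], "hand": 1}, {"dr": [4, 0, 0], "dp": [0, 0.0126, -0.01], "hand": 1}, {"dr": [12, 0, 0], "dp": [0, 0.037, -0.006], "hand": 1}, {"dr": [20, 0, 0], "dp": [0, 0.062, 0.001], "hand": 1}, {"dr": [20, 0, 0], "dp": [0.005, 0.067, 0.011], "hand": 1}, {"dr": [20, 0, 0], "dp": [-0.005, 0.057, 0.001], "hand": 1}, {"dr": [20, 0, 0], "dp": [0.005, 0.067, 0.011], "hand": 1}, {"dr": [20, 0, 0], "dp": [-0.005, 0.057, 0.001], "hand": 1}, {"dr": [20, 0, 0], "dp": [0, 0.062, 0.005], "hand": 1}, {"dr": [20, 0, 0], "dp": [0, 0.062, 0.005], "hand": 1}]}}

```text
time_s: 12.72
eef_pos: [0.5652, -0.1839, 0.4733]
eef_rot: [0.055, 0.785, 0.615, 0.044]
wrist_force: [-0.7, -0.6, -5.5]
opening: 0.0289
gripper_force: 55.0
```

```bash
python3 see.py 4 | grep -v blank
python3 - <<'E'
from h import *
# intermediate lift above tub side, then to the box
rel([.56,-.02,.30],0,-8); rel([.45,.145,.29],13.5,-8)
E
```

```text
12.725 tilt 8.074990988351052 grasp [ 0.5898 -0.1899  0.2951] f [-0.7 -0.6 -5.5] open 0.028875466514959154
joints [-0.38  0.35  0.83  1.68 -0.32  1.09  0.29]
wrist chip1 0.63 [235 157] sieve [-0.037  0.054] tubfloor [-0.029  0.042]
wrist chip1 0.59 [228 190] sieve [-0.045  0.026] tubfloor [-0.041 -0.004]
wrist chip1 0.57 [225 144] sieve [-0.045  0.065] tubfloor [-0.042  0.059]
dr [  0.    1.9 -13.8] dp [ 0.1524 -0.0675 -0.0144] tcp [ 0.535 -0.02   0.478]
dr [  0.    3.8 -27.1] dp [ 0.2806 -0.2118 -0.0247] tcp [0.426 0.139 0.468]
```

>>> {"fn": "jog_arm", "kwargs": {"motion": [{"dr": [0, 0, 0], "dp": [0.002, 0, -0.006], "hand": 1}, {"dr": [0, 0, 0], "dp": [0.01, -0.003, -0.015], "hand": 1}, {"dr": [0, 0.2, -2], "dp": [0.028, -0.01, -0.02], "hand": 1}, {"dr": [0, 0.6, -4.5], "dp": [0.054, -0.022, -0.02], "hand": 1}, {"dr": [0, 1, -7.5], "dp": [0.084, -0.037, -0.02], "hand": 1}, {"dr": [0, 1.5, -11], "dp": [0.116, -0.055, -0.02], "hand": 1}, {"dr": [0, 1.9, -14], "dp": [0.15, -0.076, -0.02], "hand": 1}, {"dr": [0, 2.4, -17], "dp": [0.182, -0.103, -0.02], "hand": 1}, {"dr": [0, 2.8, -20], "dp": [0.213, -0.133, -0.022], "hand": 1}, {"dr": [0, 3.2, -23], "dp": [0.242, -0.164, -0.024], "hand": 1}, {"dr": [0, 3.6, -25.5], "dp": [0.264, -0.19, -0.025], "hand": 1}, {"dr": [0, 3.8, -27], "dp": [0.276, -0.206, -0.025], "hand": 1}, {"dr": [0, 3.8, -27.1], "dp": [0.2806, -0.212, -0.025], "hand": 1}, {"dr": [0, 3.8, -27.1], "dp": [0.2806, -0.212, -0.025], "hand": 1}, {"dr": [0, 3.8, -27.1], "dp": [0.2806, -0.212, -0.025], "hand": 1}]}}

```text
time_s: 15.05
eef_pos: [0.4259, 0.1384, 0.4687]
eef_rot: [0.043, 0.618, 0.783, 0.055]
wrist_force: [0.1, -0.3, -5.1]
opening: 0.0294
gripper_force: 55.0
```

```bash
python3 see.py 5
python3 - <<'E'
from h import *
for t in(0,20,34,40): rel([.45,.145,.25],13.5,t)
import cv2
w=cv2.imread('pics/wrist_5.png');s=cv2.imread('pics/scene_5.png')[210:360,130:290];t=cv2.imread('pics/top_5.png')[140:270,295:425]
a=np.hstack([cv2.resize(s,(400,340),interpolation=2),cv2.resize(t,(340,340),interpolation=2)])
b=cv2.resize(w[:330],(424,250));b=cv2.copyMakeBorder(b,0,0,0,740-424,0)
cv2.imwrite('pics/m5.png',np.vstack([a,b]))
E
```

```text
15.05 tilt 8.00909455405119 grasp [0.4504 0.1441 0.2905] f [ 0.1 -0.3 -5.1] open 0.029435500182838487
joints [-0.97 -0.02  0.58  2.    0.04  1.02 -0.18]
wrist blank1 0.87 [216 258] sieve [-0.059 -0.039] tubfloor [-0.223  0.169]
wrist blank1 0.66 [177 256] sieve [-0.094 -0.036] tubfloor [-0.275  0.15 ]
wrist blank1 0.61 [164 177] sieve [-0.099  0.037] tubfloor [-0.334  0.249]
wrist blank1 0.48 [418 298] sieve [ 0.132 -0.08 ] tubfloor [0.116 0.238]
top blank1 0.68 [405 169] sieve [ 0.105 -0.51 ] tubfloor [ 0.165 -0.14 ]
top blank1 0.56 [265 259] sieve [-0.059 -0.042] tubfloor [-0.241  0.244]
top blank1 0.55 [300 147] sieve [ 0.241 -0.22 ] tubfloor [0.155 0.222]
top blank1 0.55 [291 173] sieve [ 0.171 -0.176] tubfloor [0.059 0.229]
top blank1 0.43 [266 269] sieve [-0.087 -0.036] tubfloor [-0.272  0.235]
top chip1 0.57 [348 239] sieve [-0.06  -0.294] tubfloor [-0.113 -0.005]
top chip1 0.55 [380 194] sieve [ 0.049 -0.418] tubfloor [ 0.06  -0.075]
top chip1 0.55 [351 218] sieve [-0.001 -0.317] tubfloor [-0.043  0.001]
top chip1 0.45 [337 212] sieve [ 0.026 -0.282] tubfloor [-0.034  0.048]

[... 540 characters left out ...]
 143] sieve [-0.08  0.03] tubfloor [-0.447  0.379]
scene chip1 0.54 [228 263] sieve [ 0.125 -0.399] tubfloor [-0.039  0.062]
scene chip1 0.47 [203 274] sieve [ 0.088 -0.451] tubfloor [-0.045 -0.014]
scene chip1 0.44 [224 270] sieve [ 0.128 -0.42 ] tubfloor [-0.025  0.042]
scene chip1 0.38 [192 251] sieve [ 0.021 -0.401] tubfloor [-0.132 -0.001]
scene chip1 0.38 [237 271] sieve [ 0.157 -0.412] tubfloor [-0.002  0.068]
dr [ 8.  0. -0.] dp [-0.      0.0197  0.0418] tcp [0.45  0.145 0.43 ]
dr [28.  0. -0.] dp [0.     0.0791 0.0611] tcp [0.51  0.159 0.419]
dr [42.  0. -0.] dp [0.     0.115  0.0862] tcp [0.548 0.168 0.399]
dr [48.  0. -0.] dp [1.000e-04 1.284e-01 9.960e-02] tcp [0.563 0.172 0.388]
```

View pics/m5.png

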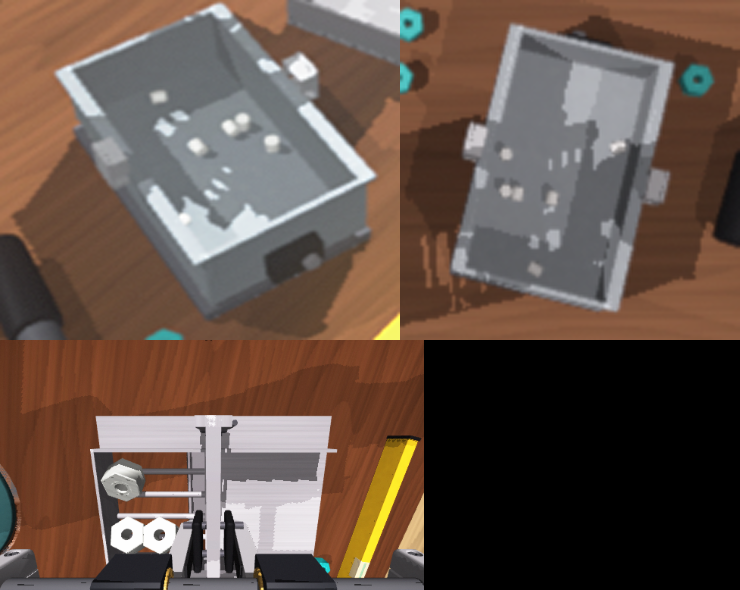

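The composite shows six chips in the tub at (158,97), (228,127), (243,120), (196,146), (272,143) and (184,218). All three blanks are still at the slotted end. Pouring into the box now.

>>> {"fn": "jog_arm", "kwargs": {"motion": [{"dr": [0, 0, 0], "dp": [0, -0.002, 0.015], "hand": 1}, {"dr": [0, 0, 0], "dp": [0, -0.005, 0.035], "hand": 1}, {"dr": [4, 0, 0], "dp": [0, 0.0073, 0.04], "hand": 1}, {"dr": [8, 0, 0], "dp": [0, 0.0197, 0.0418], "hand": 1}, {"dr": [16, 0, 0], "dp": [0, 0.0443, 0.047], "hand": 1}, {"dr": [24, 0, 0], "dp": [0, 0.0679, 0.0556], "hand": 1}, {"dr": [26, 0, 0], "dp": [0, 0.0736, 0.058], "hand": 1}, {"dr": [28, 0, 0], "dp": [0, 0.0792, 0.0611], "hand": 1}, {"dr": [30, 0, 0], "dp": [0, 0.0847, 0.064], "hand": 1}, {"dr": [32, 0, 0], "dp": [0, 0.0901, 0.0673], "hand": 1}, {"dr": [34, 0, 0], "dp": [0, 0.0953, 0.071], "hand": 1}, {"dr": [36, 0, 0], "dp": [0, 0.1005, 0.0744], "hand": 1}, {"dr": [38, 0, 0], "dp": [0, 0.1055, 0.078], "hand": 1}, {"dr": [40, 0, 0], "dp": [0, 0.1104, 0.0821], "hand": 1}, {"dr": [42, 0, 0], "dp": [0, 0.115, 0.0862], "hand": 1}, {"dr": [42, 0, 0], "dp": [0, 0.115, 0.0862], "hand": 1}, {"dr": [42, 0, 0], "dp": [0, 0.115, 0.0862], "hand": 1}, {"dr": [42, 0, 0], "dp": [0, 0.115, 0.0862], "hand": 1}]}}

```text
time_s: 17.75
eef_pos: [0.5477, 0.1685, 0.3995]
eef_rot: [-0.181, 0.592, 0.751, -0.229]
wrist_force: [0.3, -1.2, -4.5]
opening: 0.0293
gripper_force: 55.0
```

```bash
python3 see.py 6 | grep -v chip
python3 - <<'E'
from h import *
w=cv2.imread('pics/wrist_6.png');s=cv2.imread('pics/scene_6.png')[80:260,210:370];t=cv2.imread('pics/top_6.png')[150:290,170:310]
a=np.hstack([cv2.resize(s,(340,340),interpolation=2),cv2.resize(t,(340,340),interpolation=2)])
b=cv2.resize(w[:330],(424,250));b=cv2.copyMakeBorder(b,0,0,0,680-424,0)
cv2.imwrite('pics/m6.png',np.vstack([a,b]))
E
```

```text
17.75 tilt 33.9647159628657 grasp [0.4499 0.1451 0.2502] f [ 0.3 -1.2 -4.5] open 0.02931320217534539
joints [-0.75  0.54  0.59  1.6  -0.24  1.69  0.14]
wrist blank1 0.89 [206 255] sieve [-0.068 -0.036] tubfloor [-0.424  0.016]
wrist blank1 0.84 [244 176] sieve [-0.031  0.037] tubfloor [-0.409  0.201]
top blank1 0.62 [269 278] sieve [-0.062 -0.041] tubfloor [-0.298  0.218]
top blank1 0.58 [292 172] sieve [ 0.342 -0.192] tubfloor [0.065 0.227]
top blank1 0.55 [403 170] sieve [ 0.226 -0.549] tubfloor [ 0.158 -0.133]
top blank1 0.48 [299 148] sieve [ 0.454 -0.24 ] tubfloor [0.151 0.224]
top blank1 0.47 [242 275] sieve [-0.029  0.036] tubfloor [-0.31   0.307]
scene blank1 0.76 [314 292] sieve [ 0.4   -0.202] tubfloor [0.17  0.202]
scene blank1 0.63 [223 143] sieve [-0.073 -0.032] tubfloor [-0.492  0.311]
scene blank1 0.62 [196 363] sieve [ 0.237 -0.582] tubfloor [ 0.177 -0.156]
scene blank1 0.5 [299 271] sieve [ 0.33  -0.184] tubfloor [0.092 0.21 ]
scene blank1 0.43 [248 141] sieve [-0.024  0.038] tubfloor [-0.455  0.385]
scene blank1 0.42 [232 158] sieve [-0.026 -0.051] tubfloor [-0.411  0.296]
```

View pics/m6.png

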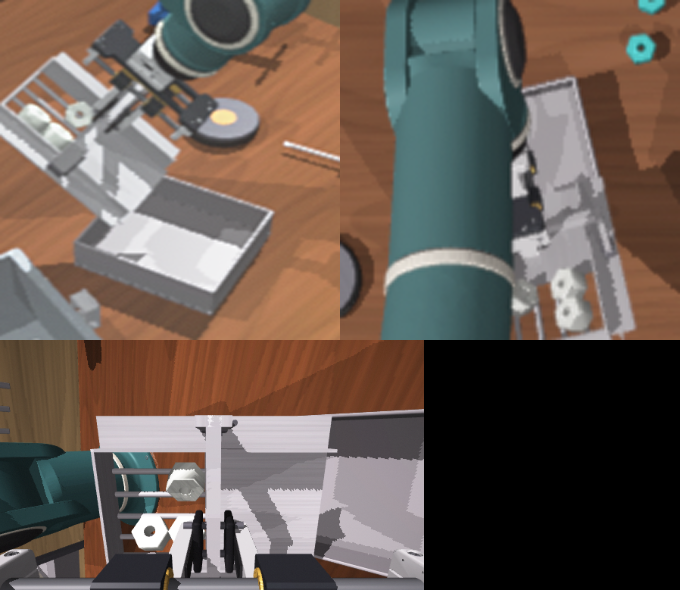

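The composite shows no blank in the box yet. All three have moved up to sieve x of about -0.03 to -0.07, as if held at the rod-to-plate edge near (185,485) in the composite. I'll tilt further and jog it.

>>> {"fn": "jog_arm", "kwargs": {"motion": [{"dr": [4, 0, 0], "dp": [0, 0.0126, 0.0005], "hand": 1}, {"dr": [8, 0, 0], "dp": [0, 0.025, 0.002], "hand": 1}, {"dr": [8, 0, 0], "dp": [0, 0.032, -0.01], "hand": 1}, {"dr": [8, 0, 0], "dp": [0, 0.018, 0.004], "hand": 1}, {"dr": [8, 0, 0], "dp": [0, 0.032, -0.01], "hand": 1}, {"dr": [8, 0, 0], "dp": [0, 0.018, 0.004], "hand": 1}, {"dr": [8, 0, 0], "dp": [0, 0.025, 0.002], "hand": 1}, {"dr": [8, 0, 0], "dp": [0, 0.025, 0.002], "hand": 1}, {"dr": [8, 0, 0], "dp": [0, 0.025, 0.002], "hand": 1}]}}

```text
time_s: 19.32
eef_pos: [0.567, 0.1731, 0.3836]
eef_rot: [-0.222, 0.578, 0.733, -0.281]
wrist_force: [0.1, 1.0, -3.3]
opening: 0.0295
gripper_force: 55.0
```

```bash
python3 see.py 7 | grep -v chip
```

```text
19.325 tilt 41.998280196622225 grasp [0.4499 0.145  0.2499] f [ 0.1  1.  -3.3] open 0.029509853657441947
joints [-0.71  0.63  0.57  1.52 -0.25  1.82  0.16]
top blank1 0.66 [300 148] sieve [ 0.557 -0.251] tubfloor [0.153 0.222]
top blank1 0.47 [294 172] sieve [ 0.414 -0.2  ] tubfloor [0.066 0.222]
top blank1 0.45 [247 200] sieve [ 0.319 -0.012] tubfloor [-0.064  0.354]
top blank1 0.41 [407 170] sieve [ 0.272 -0.576] tubfloor [ 0.162 -0.146]
scene blank1 0.77 [318 292] sieve [ 0.45  -0.152] tubfloor [0.176 0.21 ]
scene blank1 0.56 [198 368] sieve [ 0.272 -0.573] tubfloor [ 0.19  -0.157]
scene blank1 0.55 [321 210] sieve [0.309 0.076] tubfloor [-0.058  0.398]
scene blank1 0.51 [308 218] sieve [0.288 0.015] tubfloor [-0.055  0.348]
scene blank1 0.49 [317 206] sieve [0.29  0.073] tubfloor [-0.078  0.397]
scene blank1 0.44 [300 271] sieve [ 0.363 -0.147] tubfloor [0.093 0.212]
```

```bash
python3 - <<'E'
from h import *
for t,z in((30,.265),(20,.28),(10,.30),(0,.30)): rel([.45,.145,z],13.5,t)
E
```

```text
dr [-12.  -0.  -0.] dp [-0.0001 -0.0473 -0.0075] tcp [0.538 0.166 0.421]
dr [-22.   0.  -0.] dp [-0.0001 -0.0874 -0.0095] tcp [0.51  0.159 0.449]
dr [-32.   0.  -0.] dp [-1.000e-04 -1.287e-01 -1.010e-02] tcp [0.48  0.152 0.477]
dr [-42.   0.  -0.] dp [-1.000e-04 -1.538e-01  8.800e-03] tcp [0.45  0.145 0.48 ]
```

>>> {"fn": "jog_arm", "kwargs": {"motion": [{"dr": [-6, 0, 0], "dp": [0, -0.0235, -0.0035], "hand": 1}, {"dr": [-12, 0, 0], "dp": [0, -0.0473, -0.0075], "hand": 1}, {"dr": [-22, 0, 0], "dp": [0, -0.0874, -0.0095], "hand": 1}, {"dr": [-32, 0, 0], "dp": [0, -0.1287, -0.01], "hand": 1}, {"dr": [-42, 0, 0], "dp": [0, -0.1538, 0.0088], "hand": 1}, {"dr": [-42, 0, 0], "dp": [0, -0.1538, 0.0088], "hand": 1}, {"dr": [-42, 0, 0], "dp": [0, -0.1538, 0.0088], "hand": 1}, {"dr": [-42, 0, 0], "dp": [0, -0.1538, 0.0088], "hand": 1}]}}

```text
time_s: 20.78
eef_pos: [0.4507, 0.1454, 0.4795]
eef_rot: [-0.0, 0.619, 0.785, -0.002]
wrist_force: [-0.3, -0.4, -3.1]
opening: 0.0294
gripper_force: 55.0
```

```bash
python3 see.py 8 | grep -v chip
python3 - <<'E'
from h import *
rel([.592,-.191,.30],-14,0);rel([.52,-.02,.32],0,0)
w=cv2.imread('pics/wrist_8.png');s=cv2.imread('pics/scene_8.png')[120:270,220:370]
a=cv2.resize(s,(340,340),interpolation=2)
b=cv2.resize(w[:400],(460,340))
cv2.imwrite('pics/m8.png',np.hstack([a,b]))
E
```

```text
20.775 tilt 0.17935647294857407 grasp [0.4504 0.145  0.2995] f [-0.3 -0.4 -3.1] open 0.029360642632361652
joints [-0.98  0.07  0.64  1.9  -0.05  1.19 -0.09]
wrist blank1 0.7 [414 292] sieve [ 0.128 -0.074] tubfloor [0.051 0.234]
wrist blank1 0.64 [451 307] sieve [ 0.165 -0.09 ] tubfloor [0.118 0.239]
top blank1 0.63 [405 170] sieve [ 0.114 -0.513] tubfloor [ 0.162 -0.141]
top blank1 0.6 [229 200] sieve [0.151 0.023] tubfloor [-0.079  0.413]
top blank1 0.57 [230 202] sieve [0.142 0.021] tubfloor [-0.087  0.406]
top blank1 0.53 [247 199] sieve [ 0.14  -0.029] tubfloor [-0.063  0.354]
top blank1 0.45 [444 218] sieve [-0.053 -0.583] tubfloor [ 0.032 -0.298]
top blank1 0.41 [294 170] sieve [ 0.191 -0.187] tubfloor [0.07  0.223]
top blank1 0.4 [300 148] sieve [ 0.252 -0.223] tubfloor [0.15 0.22]
scene blank1 0.61 [313 218] sieve [ 0.244 -0.166] tubfloor [-0.044  0.357]
scene blank1 0.6 [320 212] sieve [ 0.25  -0.138] tubfloor [-0.053  0.39 ]
scene blank1 0.58 [198 364] sieve [ 0.216 -0.645] tubfloor [ 0.183 -0.152]
scene blank1 0.5 [315 292] sieve [ 0.347 -0.368] tubfloor [0.17  0.205]
scene blank1 0.48 [318 204] sieve [ 0.234 -0.112] tubfloor [-0.084  0.408]
scene blank1 0.46 [302 273] sieve [ 0.297 -0.333] tubfloor [0.1   0.214]
dr [-0.   0.  27.5] dp [-3.599e-01  5.970e-02  1.000e-04] tcp [ 0.592 -0.191  0.48 ]
dr [-0.   0.  13.5] dp [-0.1769  0.0296 -0.02  ] tcp [ 0.52 -0.02  0.5 ]
```

View pics/m8.png

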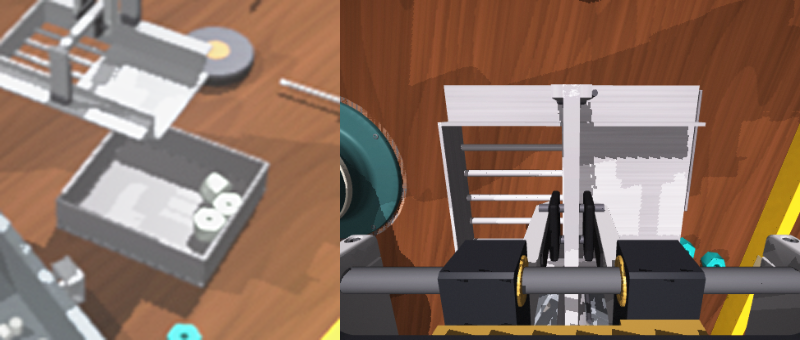

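The composite shows three blanks in the box at (215,185), (208,218) and (228,205), and the sieve is empty. Carrying it back over the tub.

>>> {"fn": "jog_arm", "kwargs": {"motion": [{"dr": [0, 0, 1], "dp": [-0.015, 0.002, -0.01], "hand": 1}, {"dr": [0, 0, 4], "dp": [-0.055, 0.009, -0.015], "hand": 1}, {"dr": [0, 0, 8], "dp": [-0.105, 0.018, -0.02], "hand": 1}, {"dr": [0, 0, 12], "dp": [-0.155, 0.026, -0.02], "hand": 1}, {"dr": [0, 0, 16], "dp": [-0.205, 0.034, -0.02], "hand": 1}, {"dr": [0, 0, 20], "dp": [-0.255, 0.042, -0.02], "hand": 1}, {"dr": [0, 0, 23.5], "dp": [-0.305, 0.051, -0.015], "hand": 1}, {"dr": [0, 0, 26.5], "dp": [-0.343, 0.057, -0.005], "hand": 1}, {"dr": [0, 0, 27.5], "dp": [-0.36, 0.0597, 0], "hand": 1}, {"dr": [0, 0, 27.5], "dp": [-0.36, 0.0597, 0], "hand": 1}, {"dr": [0, 0, 27.5], "dp": [-0.36, 0.0597, 0], "hand": 1}, {"dr": [0, 0, 27.5], "dp": [-0.36, 0.0597, 0], "hand": 1}]}}

```text
time_s: 22.72
eef_pos: [0.5919, -0.1904, 0.4806]
eef_rot: [0.0, 0.788, 0.616, 0.0]
wrist_force: [0.0, -0.2, -4.3]
opening: 0.0295
gripper_force: 55.0
```

```bash
python3 - <<'E'
from h import *
o=bot.get_obs();print(o['time_s'],o['eef_pos'],o['eef_rot'],np.round(o['joints'],2))
for q in([0,.787,.616,0],):
    M=rot(q).as_matrix();yaw=np.degrees(np.arctan2(M[1,1],M[0,1]));print(yaw)
rel([.5918,-.191,.1997],yaw,0)
c=cap('wrist','w9.png')
for l,z in dict(handle=o['eef_pos'][2]-.18,keeper_left=.125,lip=o['eef_pos'][2]-.27).items():
    for r in bot.pinpoint(l,'wrist')[:2]: print(l,round(r['score'],2),np.round(r['position'],1),at(c,r['position'],z).round(4))
E
```

```text
22.725 [ 0.59187451 -0.19044206  0.48063644] [1.63421656e-04 7.87759794e-01 6.15982434e-01 3.48281569e-04] [-0.36  0.47  0.87  1.55 -0.37  1.29  0.32]
-13.898063241610304
dr [ 0.  -0.  -0.1] dp [-0.0006 -0.      0.1009] tcp [ 0.592 -0.191  0.38 ]
handle 0.86 [281.7 263.8] [ 0.5937 -0.1912  0.3006]
handle 0.51 [252.3 186.5] [ 0.5893 -0.1423  0.3006]
keeper_left 0.7 [282.4 218.1] [ 0.5888 -0.2155  0.125 ]
keeper_left 0.62 [277.6  98.9] [ 0.616  -0.0849  0.125 ]
lip 0.8 [421.2 220.8] [ 0.7137 -0.2227  0.2106]
```

View pics/w9.png

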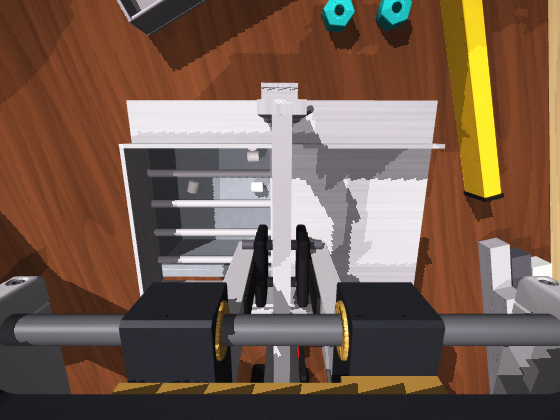

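The wrist view shows the sieve square to the tub and empty, with its leg in line with the keeper at (280,92). Lowering it.

>>> {"fn": "jog_arm", "kwargs": {"motion": [{"dr": [0, 0, -0.1], "dp": [-0.0006, 0, 0.03], "hand": 1}, {"dr": [0, 0, -0.1], "dp": [-0.0006, 0, 0.06], "hand": 1}, {"dr": [0, 0, -0.1], "dp": [-0.0006, 0, 0.08], "hand": 1}, {"dr": [0, 0, -0.1], "dp": [-0.0006, 0, 0.09], "hand": 1}, {"dr": [0, 0, -0.1], "dp": [-0.0006, 0, 0.096], "hand": 1}, {"dr": [0, 0, -0.1], "dp": [-0.0006, 0, 0.1], "hand": 1}, {"dr": [0, 0, -0.1], "dp": [-0.0006, 0, 0.101], "hand": 1}, {"dr": [0, 0, -0.1], "dp": [-0.0006, 0, 0.101], "hand": 1}, {"dr": [0, 0, -0.1], "dp": [-0.0006, 0, 0.101], "hand": 1}]}}

```text
time_s: 24.05
eef_pos: [0.5919, -0.1918, 0.3797]
eef_rot: [0.0, 0.788, 0.616, 0.0]
wrist_force: [-3.5, 1.6, 7.5]
opening: 0.0296
gripper_force: 55.0
```

>>> {"fn": "jog_arm", "kwargs": {"motion": [{"dr": [0, 0, 0], "dp": [0, 0, 0], "hand": -1}, {"dr": [0, 0, 0], "dp": [0, 0, 0], "hand": -1}, {"dr": [0, 0, 0], "dp": [0, 0, 0], "hand": -1}, {"dr": [0, 0, 0], "dp": [0, 0, 0], "hand": -1}, {"dr": [0, 0, 0], "dp": [0, 0, 0], "hand": -1}, {"dr": [0, 0, 0], "dp": [0, 0, 0], "hand": -1}, {"dr": [0, 0, 0], "dp": [0, 0, -0.03], "hand": -1}, {"dr": [0, 0, 0], "dp": [0, 0, -0.07], "hand": -1}, {"dr": [0, 0, 0], "dp": [0, 0, -0.1], "hand": -1}, {"dr": [0, 0, 0], "dp": [0, 0, -0.1], "hand": -1}, {"dr": [0, 0, 0], "dp": [0, 0, -0.1], "hand": -1}]}}

```text
time_s: 25.42
eef_pos: [0.5917, -0.1915, 0.4784]
eef_rot: [-0.0, 0.788, 0.616, -0.0]
wrist_force: [0.5, -0.4, -0.1]
opening: 0.0938
gripper_force: 0.0
```

```bash
python3 - <<'E'
from h import *
c=cap('wrist','w10.png')
for l,z in dict(handle=.199,sieve=.105,lip=.109,slots=.109).items():
    for r in bot.pinpoint(l,'wrist')[:1]: print(l,round(r['score'],2),np.round(r['position'],1),at(c,r['position'],z).round(4))
s=cap('scene')['pixels'][180:360,120:320,::-1]
cv2.imwrite('pics/m10.png',np.hstack([cv2.resize(c['pixels'][60:320,100:450,::-1],(420,312)),cv2.resize(s,(347,312),interpolation=2)]))
E
```

```text
handle 0.81 [282.6 216. ] [ 0.5942 -0.1923  0.199 ]
sieve 0.78 [286.3 195.5] [ 0.5985 -0.1948  0.105 ]
lip 0.74 [385.2 199.5] [ 0.7143 -0.2279  0.109 ]
slots 0.58 [233.8 193.9] [ 0.5374 -0.1767  0.109 ]
```

View pics/m10.png

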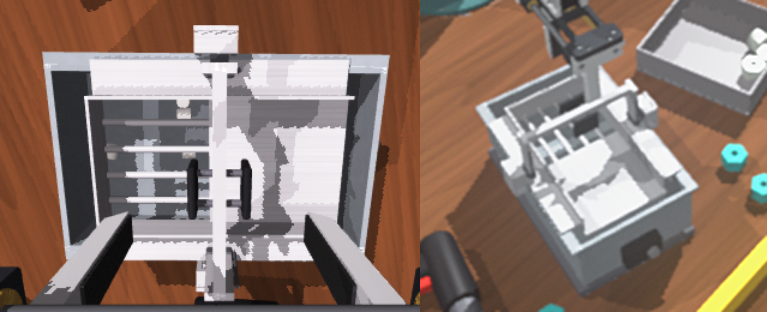

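The sieve sits square on the tub. The tabs are 44 px apart, as at the start, so they have sprung out, and the gripper is clear of everything.

```bash
python3 -c "
from station import bot
print(bot.hand_in())"
```

```text
the job is handed in; nothing more can be done
None
```

The job is handed in at about 25.5 s of the 64 s allowed: by the camera checks all six chips are in the tub, all three blanks are in the parts box, and the empty sieve is back on the tub with both tabs sprung out; the hand-in returned no verdict.

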